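Mount the knife-rest head on its sloped stand and key the cam on

TASK

Gently set the knife-rest head on the sloped stand so that its three ball feet settle fully home in the cone, the groove and on the flat pad, and let go of it. Then slide the cam onto the head's flatted spindle, its D-shaped bore matched to the flat, until it rests flush on the square boss, and let go. Leave the knife, the whetstone and the jar where they are.

Things in the scene. Friction and masses are not known exactly. Their poses are not given: they have to be found in the camera images.
- deck: grey deck of the stand, fixed, 165 x 140 mm, tilted 30 degrees from level; place and yaw vary. Origin in the middle of its surface, 52 mm above the bench. x points up the slope (away from the robot), y along its level width, z is its outward normal (up and back towards the robot). Three bare steel seats stand on it: cone, groove and flat pad
- seat_cone (a point): centre of the ball when it is home in the cone seat (an eight-sided 45-degree countersink, 34 mm across outside, rim 13 mm above the deck, mouth 23 mm across). In the deck frame at (-38, 36, 14) mm; axes as the deck's
- seat_groove (a point): centre of the ball when home in the V groove (two 45-degree walls, groove 36 mm long along the deck's y, so it points at the cone; rims 13 mm above the deck, mouth 23 mm wide). In the deck frame at (-38, -36, 14) mm
- seat_flat (a point): centre of the ball when home on the round flat pad (32 mm across, top 5 mm above the deck): deck frame (52, 0, 14) mm. With all balls home the head's axes are parallel to the deck's, its origin lies 5 mm out from the deck's origin along z, and its weight keeps it there
- head: knife-rest head, loose, 0.6 to 0.85 kg, standing level on three equal 18 mm balls: aluminium plate (x -52 to 66, z 17 to 24 mm; 100 mm wide at the -x end, 20 at the +x end), square boss 36 x 36 mm on it (sides along x and y, z 24 to 62), flatted spindle on the boss (z 62 to 84). Origin under the boss at the balls' undersides, z up. Centre of mass within 10 mm of the z axis
- foot_cone (a point): centre of the ball foot that goes in the cone: head frame (-38, 36, 9) mm
- foot_groove (a point): centre of the ball foot that goes in the groove: head frame (-38, -36, 9) mm
- foot_flat (a point): centre of the single ball foot at the narrow end, for the flat pad: head frame (52, 0, 9) mm
- boss_top (a point): foot of the spindle on the boss's top: head frame (0, 0, 62) mm. The cam's origin comes here. The spindle is 18 mm in diameter and 22 mm high (last 3 mm tapered), with a flat on its +x side 4 mm from the axis
- nose_mark (a point): point in the head frame (34, 0, 76) mm where the tip of the cam's nose comes when fitted
- cam: dark steel cam, loose, 0.12 kg, 28 mm thick, lying flat: parallel flanks at y = -18 and +18 mm (x -9 to 15), back at x = -18, nose at x = +36. D-shaped through bore: radius 10.2 mm, flat at x = +5.2 (1.2 mm clear of the spindle all round, mouths chamfered). Origin on the bore's axis at the underside, x to the nose, z up. Fitted, its axes are parallel to the head's
- cam_nose (a point): point in the cam's nose, cam frame (34, 0, 14) mm
- knife: chef's knife lying flat, steel blade 195 mm and black handle, a bystander; origin where blade meets handle, x along the blade
- whetstone: grey stone on a dark wooden base 70 x 190 mm, 28 mm high, a bystander; origin under its middle
- jar: small amber jar 52 mm across, 60 mm high, a bystander; origin under its middle
Mind the look-alikes: they are no part of the job. Of the things like the cam, leave any that is green or pink; of the rest the larger one is meant.

How it is judged:
By the outcome, as a careful person would: the job done as asked, in the order asked, and still so for the second after the job is handed in, with the robot touching nothing.
It also fails if it takes over 67 s, if anything falls off the work surface, if the arm or the gripper's body presses on something with over 40 N, if the wrist force passes 120 N, or if a joint passes its speed limit or range.

ROBOT

A 6-joint arm with a two-finger parallel gripper is mounted at the origin on the work surface. World frame = base frame: x ahead of the robot, y to its left, z up, the work surface at z = 0. Lengths are in mm, angles in rad, forces in N, time in s.
With the tool pointing down it reaches from about 275 to 825 mm from the base axis. Payload 4.9 kg.
Tool frame: the origin (TCP) lies at the very end of the fingers, on their centre line; the grasp point (between the pads) lies 19 mm behind it; z points along the fingers, y is the direction in which the jaws open and shut (so a half turn about z gives the same grasp; the last joint's range is limited). The gripper opens to 85 mm and grips with 20 to 120 N. Pads are 22 mm wide; open, the fingers measure 114 mm over their backs; the gripper's body (76 mm by 85 mm) begins 54 mm behind the grasp point. The pads swing forward as they close: fully open they stand 13 mm farther back than shut.
Start: joints at [1.025, 0.326, -0.193, 1.052, 0, 1.437], TCP at [220.139, 504.041, 231.281] pointing down, gripper open.
Joint ranges: [-2.65, 2.65], [-0.97, 1.79], [-1.3, 1.35], [-1.93, 2.1], [-1.47, 1.37], [-3.14, 3.14]. Speed limits (rad/s): [2.57, 2.57, 3.14, 3.14, 3.14, 3.14].

INTERFACE

Orientations are given as [roll, pitch, yaw] about the fixed x, y, z axes, in that order (R = Rz(yaw) Ry(pitch) Rx(roll)).
In Python, from bench import bot, solve_ik, imaging gives the robot as it stands. Calls block until the motion is done:
- bot.move_ptp(position, orientation): joint-space move of the TCP to a pose.
- bot.movel(position, rot=None, max_speed=150, threshold=None): straight line of the TCP; rot=None keeps the orientation; max_speed is the mean speed in mm/s. With threshold (N) it stops when the force on the tool has changed by that much, and returns True; else False.
- bot.move_j(angles): joint-space move.
- bot.grip(opening, effort=None): opening from 0.0 (shut) to 1.0 (fully open); effort is the grip in N (None keeps the last); returns when the fingers have stopped.
- bot.dwell(seconds).
- solve_ik(position, orientation): joint angles nearest the present ones, or None.
- bot.get_state(): the state.
- imaging.capture(name): name is "side" or "top"; returns the picture (400x640x3 uint8, blue, green, red); there is no depth.
- imaging.camera_model(name): a dict with "K" (3x3 intrinsics, pixels), "position" and "rotation" of the camera in the world. Camera axes: x right, y up, looking along -z (the intrinsics and any distortion apply to the point x, -y, -z); pixel columns grow to the right and rows downward; lengths in mm; the calibration is good to about 2 mm. A picture is of the moment at which its call begins. camera_model takes no time and is no camera call.
A pose or a line that the arm cannot do raises bot.IKError and nothing moves.
- bot.sign_off(): hands the job in, once; it reports no verdict.
The state is a dict: "t": time; "qpos": joint angles; "joint_velocities": joint speeds; "effort": joint torques, N m; "tcp_pos": TCP position; "orientation": TCP orientation; "contact_force": force on the tool from outside, world axes, zero at the start; "wrist_torque": the same for the moment, N m; "opening": opening from 0.0 (shut) to 1.0 (fully open).
Only numpy, scipy, OpenCV 4.12 (cv2) and the standard library are available. Lean on these libraries where they do the work, as an engineer would, in place of code of your own. Each camera call takes 0.05 s, during which the arm holds its last target.

## Working session

There is one attempt and no reset: what is moved stays moved. The work goes in short steps, each a Python script; the robot and the scene stay as the last script left them, time stands still between calls to the robot, and variables do not carry over. Pictures are saved under pics/ and viewed, and the job is handed in when it is done.

```bash
ls; mkdir -p pics; python3 - <<'E'
from bench import bot, imaging
import cv2
for n in("side","top"):
    im=imaging.capture(n); cv2.imwrite(f"pics/{n}0.png",im); print(n,imaging.camera_model(n))
print(bot.get_state())
E
```

```text
pics
side {'K': array([[365.11571371,   0.        , 326.53117522],
       [  0.        , 365.11571371, 201.98643308],
       [  0.        ,   0.        ,   1.        ]]), 'position': array([ 379.75920607, -595.18538963,  764.19235352]), 'rotation': array([ 0.75971746,  0.00483214, -0.3473361 ])}
top {'K': array([[434.05351217,   0.        , 315.90514075],
       [  0.        , 434.05351217, 202.47214563],
       [  0.        ,   0.        ,   1.        ]]), 'position': array([ 483.75905448,  -10.67723154, 1416.09381094]), 'rotation': array([ 6.65698942e-02,  9.07750945e-05, -1.58450028e+00])}
{'t': 0.1, 'qpos': array([ 1.02477894e+00,  3.26872960e-01, -1.93460775e-01,  1.05200335e+00,
       -1.62287070e-05,  1.43659974e+00]), 'joint_velocities': array([ 0.00190491, -0.00160983,  0.00303886,  0.0002857 ,  0.000327  ,
        0.00256966]), 'effort': array([ 1.85219171e-03, -4.44238973e+01,  2.63038695e+01,  7.87818397e-03,
       -1.25983893e-04,  6.11611284e-06]), 'tcp_pos': array([219.87814228, 503.57970672, 230.58716876]), 'orientation': array([-3.14006358e+00, -1.90061208e-04,  2.72977173e+00]), 'contact_force': array([-0.13375151, -0.53642618,  0.03111321]), 'wrist_torque': array([ 0.01803273, -0.01398109, -0.01863055]), 'opening': 0.9976944679781257}
```

View pics/side0.png

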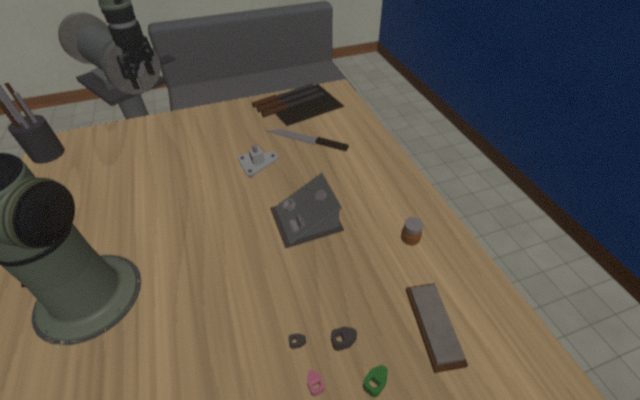

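View pics/top0.png

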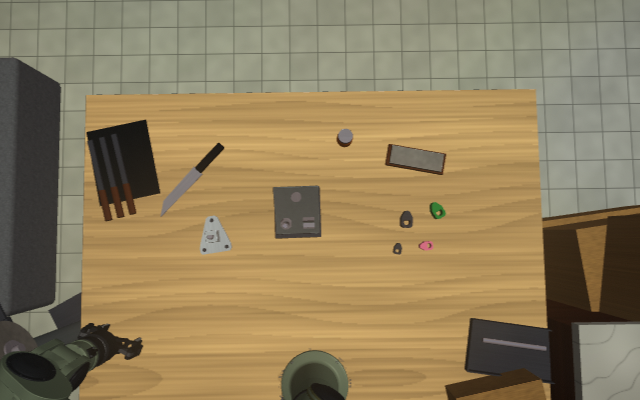

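```bash
python3 - <<'E'
import cv2,numpy as np
t=cv2.imread("pics/top0.png"); s=cv2.imread("pics/side0.png")
def crop(im,x,y,w,h,k): return cv2.resize(im[y:y+h,x:x+w],None,fx=k,fy=k,interpolation=cv2.INTER_CUBIC)
a=np.hstack([crop(t,190,205,50,56,8),crop(t,268,180,60,64,7)[:448]]) 
cv2.imwrite("pics/c1.png",a)
b=np.hstack([crop(s,230,140,55,42,7),crop(s,265,170,80,80,5)[:294]]) if 0 else crop(s,230,140,120,110,5)
cv2.imwrite("pics/c2.png",b)
c=crop(t,385,195,70,64,8); cv2.imwrite("pics/c3.png",c)
cv2.imwrite("pics/c4.png",crop(s,280,315,115,85,6))
E
```

```text
(no output)
```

View pics/c1.png

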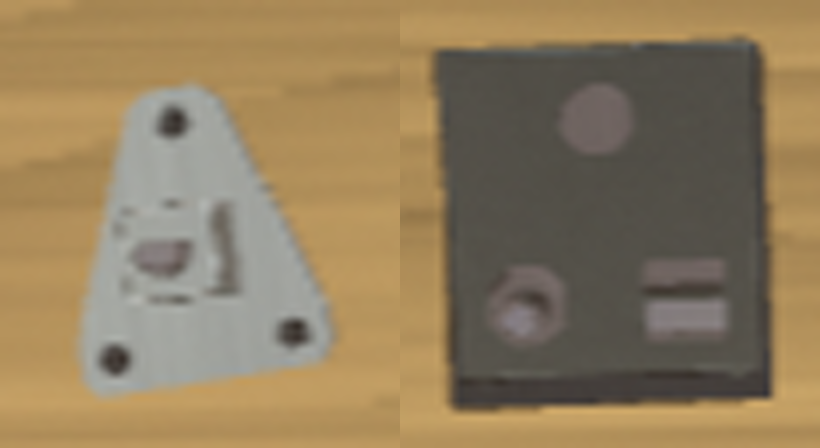

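View pics/c2.png

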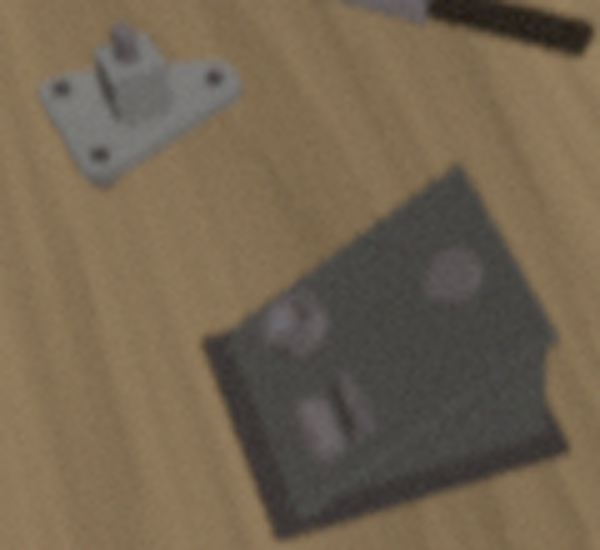

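View pics/c3.png

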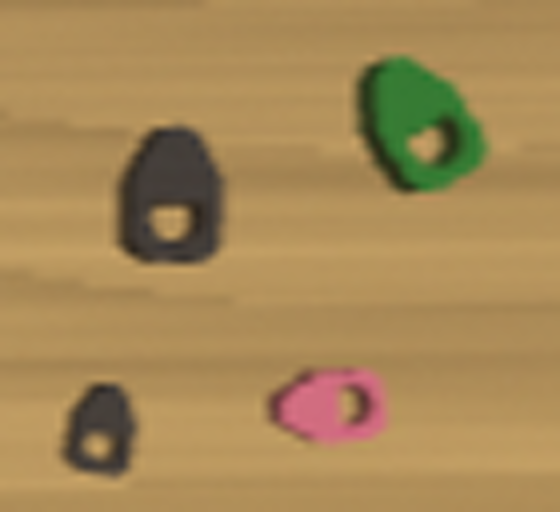

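View pics/c4.png

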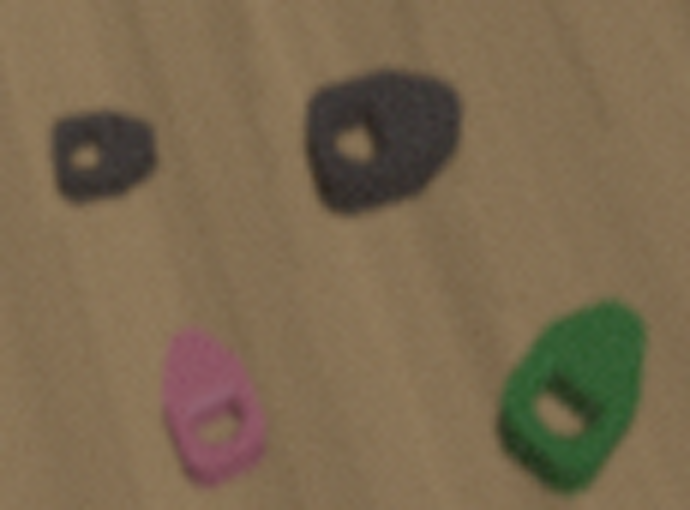

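```bash
cat > h.py <<'E'
import numpy as np, cv2
from scipy.spatial.transform import Rotation as R
from scipy.optimize import least_squares
from bench import bot, solve_ik, imaging
CM={n:imaging.camera_model(n) for n in("top","side")}
def proj(n,P):
    c=CM[n]; P=np.atleast_2d(P)
    q=(P-c["position"])@R.from_euler("xyz",c["rotation"]).as_matrix()
    q=q*[1,-1,-1]; u=q@c["K"].T
    return u[:,:2]/u[:,2:]
def ray(n,uv,z):
    c=CM[n]; d=np.linalg.inv(c["K"])@[uv[0],uv[1],1]; d=d*[1,-1,-1]
    d=R.from_euler("xyz",c["rotation"]).as_matrix()@d
    p=c["position"]; return p+d*(z-p[2])/d[2]
def uc(c,x0,y0,k): return np.array([(c[0]+.5)/k-.5+x0,(c[1]+.5)/k-.5+y0])
E
python3 - <<'E'
from h import *
T=lambda c:uc(c,268,180,7); S=lambda c:uc(c,230,140,5)
# deck
def fit(pts,Tf,x0):
    def res(v):
        Rm,o=Tf(v); return np.concatenate([(proj(n,Rm@np.array(p)+o)[0]-uv) for n,uv,p in pts])
    s=least_squares(res,x0,loss="soft_l1",f_scale=.5); print(np.round(s.x,3)); print(np.round(res(s.x).reshape(-1,2),2).tolist()); return s.x
o=400
top=[(436-o,50,(82.5,70,0)),(757-o,40,(82.5,-70,0)),(597-o,120,(52,0,5)),(526-o,306,(-38,36,13)),(685-o,299,(-38,-36,13)),(455-o,375,(-82.5,70,0)),(757-o,372,(-82.5,-70,0))]
side=[(460,165,(82.5,70,0)),(555,340,(82.5,-70,0)),(454,275,(52,0,5)),(296,322,(-38,36,13)),(338,415,(-38,-36,13))]
Td=lambda v:((R.from_euler("z",v[2])*R.from_euler("y",-np.pi/6)).as_matrix(),np.array([v[0],v[1],52]))
for A in(["top"],["side"],["top","side"]):
    p=[(n,(T if n=="top" else S)(c[:2]),c[2]) for n,l in(("top",top),("side",side)) if n in A for c in l]
    fit(p,Td,[430,40,0])
print("head")
T2=lambda c:uc(c,190,205,8)
top=[(172,121,(52,0,24)),(115,359,(-38,36,24)),(292,331,(-38,-36,24))]
side=[(214,77,(52,0,24)),(61,88,(-38,36,24)),(99,154,(-38,-36,24))]
Th=lambda v:(R.from_euler("z",v[2]).as_matrix(),np.array([v[0],v[1],0]))
for A in(["top"],["side"],["top","side"]):
    p=[(n,(T2 if n=="top" else S)(c[:2]),c[2]) for n,l in(("top",top),("side",side)) if n in A for c in l]
    fit(p,Th,[430,300,0])
print("cam")
# top-view outline of cam: hole centre, at z=28
T3=lambda c:uc(c,385,195,8); S3=lambda c:uc(c,280,315,6)
top=[(172,125,(36,0,28)),(120,195,(8,18,28)),(222,190,(8,-18,28)),(170,262,(-18,0,28))]
side=[(461,110,(36,0,28)),(310,145,(-18,0,28))]
for A in(["top"],["top","side"]):
    p=[(n,(T3 if n=="top" else S3)(c[:2]),c[2]) for n,l in(("top",top),("side",side)) if n in A for c in l]
    fit(p,Th,[430,-250,0])
E
```

```text
[5.51053e+02 4.97510e+01 3.00000e-03]
[[-0.05, -0.07], [-0.19, 0.62], [0.1, -0.74], [-0.25, -0.28], [-0.16, 0.35], [0.21, 0.17], [0.41, -0.12]]
[549.3    43.354 100.553]
[[0.09, -0.13], [0.81, -0.22], [0.43, 0.29], [-0.74, -0.17], [-0.97, 0.14]]
[5.50599e+02 4.86340e+01 4.00000e-03]
[[0.29, 0.11], [0.15, 0.73], [0.45, -0.59], [0.12, -0.12], [0.21, 0.47], [0.59, 0.33], [0.79, -0.01], [0.47, -1.26], [0.26, -1.34], [0.33, -0.98], [-0.66, -1.85], [-1.39, -1.57]]
head
[4.74093e+02 3.17627e+02 1.42000e-01]
[[0.01, 0.09], [-0.11, -0.04], [0.1, -0.05]]
[472.699 313.87   -6.145]
[[0.05, -0.02], [-0.06, -0.06], [0.01, 0.07]]
[473.542 316.767  -6.143]
[[0.3, 0.26], [0.14, 0.12], [0.35, 0.14], [0.07, -0.64], [0.02, -0.64], [0.12, -0.58]]
cam
[ 511.759 -298.728 -559.226]
[[-0.17, -0.05], [0.75, -0.1], [-0.74, 0.62], [0.17, -0.28]]
[ 525.171 -311.218 -123.095]
[[-2.17, 16.51], [13.7, 3.32], [-8.68, -2.04], [6.85, -14.94], [-25.77, 0.06], [25.11, -0.09]]
```

```bash
cat >> h.py <<'E'
def rpy(yaw,tilt=0,flip=0):
    return (R.from_euler("z",yaw)*R.from_euler("y",-tilt)*R.from_euler("x",np.pi)*R.from_euler("z",flip*np.pi)).as_euler("xyz")
E
python3 - <<'E'
from h import *
q0=bot.get_state()["qpos"]; f=lambda q:None if q is None else np.round(q,2).tolist()
for fl in(0,1):
    print(fl,"headx",f(solve_ik([473,317,29],rpy(.14+np.pi/2,0,fl))))
    print(fl,"heady",f(solve_ik([473,317,29],rpy(.14,0,fl))))
    print(fl,"deck",f(solve_ik([530,47,110],rpy(.003,np.pi/6,fl))), f(solve_ik([500,47,160],rpy(.003,np.pi/6,fl))))
    print(fl,"camx",f(solve_ik([512,-299,3],rpy(-.02+np.pi/2,0,fl))),f(solve_ik([512,-299,3],rpy(-.02,0,fl))))
E
```

```text
0 headx [0.46, 0.57, -0.38, 0.62, 0.0, 1.89]
0 heady [0.46, 0.57, -0.38, 0.62, 0.0, -2.82]
0 deck [-0.07, 0.17, -0.98, -0.1, 0.04, 3.08] [-0.08, 0.01, -0.97, 0.07, 0.04, 3.07]
0 camx [-0.65, 0.64, -0.33, 0.6, 0.0, 0.94] [-0.65, 0.64, -0.33, 0.6, 0.0, 2.51]
1 headx [0.46, 0.57, -0.38, 0.62, 0.0, -1.25]
1 heady [0.46, 0.57, -0.38, 0.62, -0.0, 0.32]
1 deck [-0.07, 0.17, -0.98, -0.1, 0.04, -0.06] [-0.08, 0.01, -0.97, 0.07, 0.04, -0.07]
1 camx [-0.65, 0.64, -0.33, 0.6, 0.0, -2.2] [-0.65, 0.64, -0.33, 0.6, 0.0, -0.63]
```

```bash
python3 - <<'E'
from h import *
x,y,w=473.6,316.8,.142
bot.move_ptp([x,y,110],rpy(w+np.pi/2,0,0)); 
bot.movel([x,y,29]); bot.grip(0,20); s=bot.get_state(); print(s["t"],s["tcp_pos"],s["opening"],s["contact_force"])
bot.grip(1.0); bot.movel([x,y,100],max_speed=250)
bot.move_ptp([x,y,100],rpy(w,0,1)); bot.movel([x,y,29]); 
bot.grip(0,20); bot.dwell(.2);s=bot.get_state(); print(s["t"],s["tcp_pos"],s["orientation"],s["opening"],s["contact_force"])
for n in("top","side"): cv2.imwrite(f"pics/{n}1.png",imaging.capture(n))
E
```

```text
2.575 [474.2853336  317.00464087  29.67586386] 0.41962439699593296 [0.19807484 1.01621944 3.78763024]
6.2833 [474.30629841 316.93031989  29.74039365] [ 3.14138122e+00  1.43514995e-03 -3.00017323e+00] 0.4200487945159992 [-0.41103759 -0.10634969  6.18388843]
```

```bash
cat >> h.py <<'E'
def Rd(w): return (R.from_euler("z",w)*R.from_euler("y",-np.pi/6)).as_matrix()
E
python3 - <<'E'
from h import *
bot.grip(0,70); s=bot.get_state(); print(s["tcp_pos"],s["contact_force"])
p=s["tcp_pos"].copy(); bot.movel([474.3,316.9,31],max_speed=20);s=bot.get_state(); print(s["t"],s["tcp_pos"],s["contact_force"])
bot.movel([474.3,316.9,150]); s=bot.get_state(); print(s["t"],s["contact_force"],s["wrist_torque"],s["opening"])
w=.004;O=np.array([550.6,48.6,52])
bot.move_ptp(O+Rd(w)@[0,0,34.7+40],rpy(w,np.pi/6,1)); bot.dwell(.3)
s=bot.get_state(); print(s["t"],s["tcp_pos"],O+Rd(w)@[0,0,74.7],s["orientation"],rpy(w,np.pi/6,1),s["contact_force"],s["wrist_torque"])
for n in("top","side"): cv2.imwrite(f"pics/{n}2.png",imaging.capture(n))
def crop(im,x,y,w,h,k): return cv2.resize(im[y:y+h,x:x+w],None,fx=k,fy=k,interpolation=cv2.INTER_CUBIC)
cv2.imwrite("pics/c5.png",crop(cv2.imread("pics/top2.png"),255,170,80,80,7))
cv2.imwrite("pics/c6.png",crop(cv2.imread("pics/side2.png"),240,120,110,110,5))
E
```

```text
[474.44156301 317.14764909  29.91690962] [-0.05851238 -0.81288469  6.94265734]
6.8583 [473.36082188 316.54426767  30.14107457] [ 0.3199114  -0.30504735 -3.03368549]
7.8 [-0.15282624 -1.20863201 -6.82798846] [-0.06377547 -0.01037432 -0.02779455] 0.4097428890434669
9.1583 [513.70526839  49.15202619 116.76526121] [513.2502988   48.4506004  116.69209766] [ 3.14152244  0.5235641  -3.13623136] [-3.14159265  0.52359878 -3.13759265] [ 0.15151764 -0.08775708 -6.76890133] [1.05138108e-04 1.20281902e+00 3.50251594e-03]
```

View pics/c5.png

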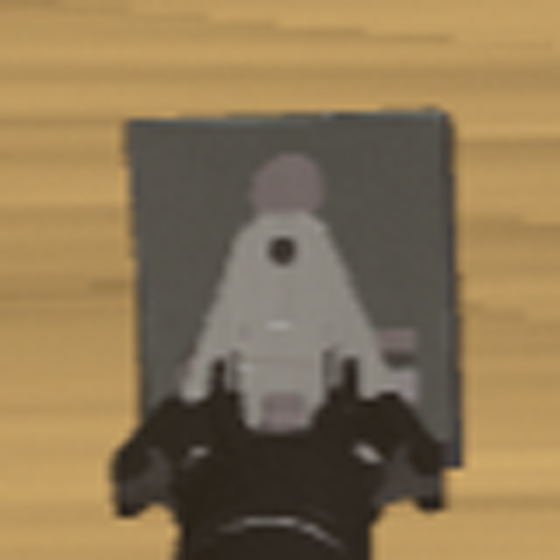

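View pics/c6.png

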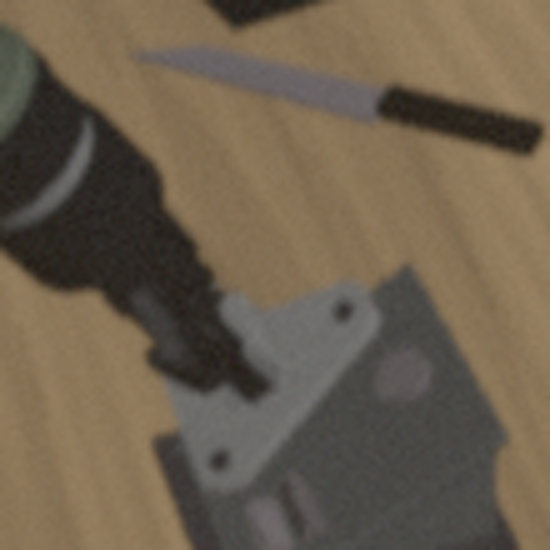

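```bash
cat > f2.py <<'E'
from h import *
tcp=np.array([513.705,49.152,116.765]); RT=R.from_euler("xyz",[3.14152244,.5235641,-3.13623136])
Rh=(RT*R.from_euler("z",-np.pi)*R.from_euler("x",-np.pi)).as_matrix(); o=tcp-Rh@[0,0,29.9]
print(R.from_matrix(Rh).as_euler("xyz"))
b={}
T=lambda c:uc(c,255,170,7); S=lambda c:uc(c,240,120,5)
for n,uv,p in(("top",T((282,250)),(52,0,24)),("side",S((342,311)),(52,0,24)),("side",S((219,460)),(-38,-36,24))):
    d=uv-proj(n,Rh@np.array(p)+o)[0]; print(n,d); b.setdefault(n,[]).append(d)
b={k:np.mean(v,0) for k,v in b.items()}
# same for head on bench: tcp 474.3,316.93 yaw .1414
T2=lambda c:uc(c,190,205,8); S0=lambda c:uc(c,230,140,5)
for n,l in(("top",[(T2((172,121)),(52,0,24)),(T2((115,359)),(-38,36,24)),(T2((292,331)),(-38,-36,24))]),("side",[(S0((214,77)),(52,0,24)),(S0((61,88)),(-38,36,24)),(S0((99,154)),(-38,-36,24))])):
  for uv,p in l: print("bench",n,uv-proj(n,R.from_euler("z",.1414).as_matrix()@np.array(p)+[474.3,316.9,0])[0])
Tt=lambda c:uc(c,268,180,7)
oo=400
top=[(436-oo,50,(82.5,70,0)),(757-oo,40,(82.5,-70,0)),(597-oo,120,(52,0,5)),(526-oo,306,(-38,36,13)),(685-oo,299,(-38,-36,13)),(455-oo,375,(-82.5,70,0)),(757-oo,372,(-82.5,-70,0))]
side=[(460,165,(82.5,70,0)),(555,340,(82.5,-70,0)),(454,275,(52,0,5)),(296,322,(-38,36,13)),(338,415,(-38,-36,13))]
for A in(["top"],["side"],["top","side"]):
    pts=[(n,(Tt if n=="top" else S0)(c[:2])-b[n],np.array(c[2])) for n,l in(("top",top),("side",side)) if n in A for c in l]
    def res(v): return np.concatenate([proj(n,Rd(v[2])@p+[v[0],v[1],52])[0]-uv for n,uv,p in pts])
    s=least_squares(res,[550,48,0],loss="soft_l1",f_scale=.5,x_scale=[1,1,.01]); print(A,np.round(s.x,4)); print(np.round(res(s.x).reshape(-1,2),2).tolist())
E
python3 f2.py
```

```text
[ 7.02135898e-05 -5.23564100e-01  5.36129359e-03]
top [-0.36340501  0.06321995]
side [-0.43582354  0.84531428]
side [-0.46622887  0.52926692]
bench top [-0.24674678 -0.02144737]
bench top [-0.10901872  0.11123357]
bench top [-0.32107226  0.1118097 ]
bench side [-0.28788292  0.72076572]
bench side [-0.23842012  0.71312085]
bench side [-0.37336271  0.66206752]
['top'] [5.512395e+02 4.861160e+01 2.900000e-03]
[[-0.04, -0.06], [-0.18, 0.61], [0.11, -0.74], [-0.25, -0.27], [-0.16, 0.35], [0.21, 0.17], [0.41, -0.12]]
['side'] [5.51240e+02 4.53082e+01 2.13000e-02]
[[0.07, -0.05], [0.79, -0.26], [0.43, 0.31], [-0.69, -0.16], [-0.93, 0.09]]
['top', 'side'] [5.511841e+02 4.776700e+01 5.600000e-03]
[[0.17, 0.01], [0.03, 0.56], [0.34, -0.72], [0.05, -0.23], [0.14, 0.33], [0.53, 0.24], [0.73, -0.17], [0.28, -0.44], [0.17, -0.51], [0.19, -0.14], [-0.83, -0.98], [-1.5, -0.69]]
```

```bash
python3 - <<'E'
from h import *
w=.0055;O=np.array([551.2,47.9,52]); B=29.9
# feed-forward of the steady offset seen (meas-cmd ~ +0.45,+0.7,+0.07)
off=np.array([.45,.7,.07])
P=lambda h:O+Rd(w)@[0,0,5+B+h]-off
rot=rpy(w-.0015,np.pi/6,1)
bot.movel(P(12),rot,max_speed=60); bot.dwell(.2); s=bot.get_state(); print(s["t"],s["tcp_pos"]-P(12)-off,s["contact_force"])
hit=bot.movel(P(-3),rot,max_speed=12,threshold=4); s=bot.get_state()
print(hit,s["t"],Rd(w).T@(s["tcp_pos"]-O)-[0,0,5+B],s["contact_force"],s["wrist_torque"])
for n in("top","side"): cv2.imwrite(f"pics/{n}3.png",imaging.capture(n))
E
```

```text
10.075 [-0.30480623 -0.71013838  0.30586706] [ 0.86965044  0.53079811 -6.03386398]
True 10.8417 [-3.92446913 -0.44690756  3.05974771] [-6.11859697e-03 -6.15761102e-02 -6.98375168e+00] [0.00438988 1.22510707 0.03129889]
```

```bash
python3 - <<'E'
from h import *
w=.0055;O=np.array([551.2,47.9,52]); B=29.9
s=bot.get_state();print(s["t"],s["tcp_pos"],s["orientation"],rpy(w,np.pi/6,1),Rd(w).T@(s["tcp_pos"]-O)-[0,0,5+B],s["contact_force"],s["joint_velocities"])
def crop(im,x,y,w,h,k): return cv2.resize(im[y:y+h,x:x+w],None,fx=k,fy=k,interpolation=cv2.INTER_CUBIC)
cv2.imwrite("pics/c7.png",crop(cv2.imread("pics/side3.png"),250,140,100,110,5))
E
```

```text
10.9417 [528.59056071  47.35845959  82.74746532] [ 3.14111069  0.51727596 -3.13758298] [-3.14159265  0.52359878 -3.13609265] [-4.2088994  -0.41718093  3.03412396] [ 1.67491248  0.80171112 -4.33203308] [ 0.00088297 -0.00033674 -0.00081607 -0.00084064  0.00076258  0.00184201]
```

View pics/c7.png

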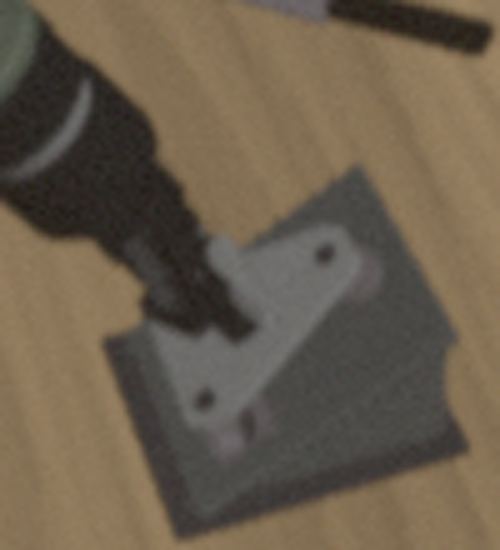

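```bash
python3 - <<'E'
from h import *
w=.0055;O=np.array([551.2,47.9,52]); B=29.9
P=lambda h:O+Rd(w)@[0,0,5+B+h]
rot=rpy(w,np.pi/6,1)
def st():
    s=bot.get_state();print(round(s["t"],2),(Rd(w).T@(s["tcp_pos"]-O)-[0,0,5+B]).round(2),s["orientation"].round(4),s["contact_force"].round(2))
st()
for h in(12,8,5):
    bot.movel(P(h),rot,max_speed=25); bot.dwell(.1); st()
E
```

```text
10.94 [-4.21 -0.42  3.03] [ 3.1411  0.5173 -3.1376] [ 1.67  0.8  -4.33]
11.59 [-0.18  0.   11.99] [ 3.1416  0.5234 -3.1362] [-0.33 -0.74 -6.94]
12.0 [-0.21  0.03  7.87] [ 3.1415  0.5231 -3.1361] [-0.26 -0.51 -6.48]
12.37 [ 0.01 -0.01  4.96] [-3.1416  0.5236 -3.1361] [ 0.5   0.16 -6.39]
```

```bash
python3 - <<'E'
from h import *
w=.0055;O=np.array([551.2,47.9,52]); B=29.9
P=lambda h:O+Rd(w)@[0,0,5+B+h]
rot=rpy(w,np.pi/6,1)
def st():
    s=bot.get_state();print(round(s["t"],2),(Rd(w).T@(s["tcp_pos"]-O)-[0,0,5+B]).round(2),(Rd(w).T@s["contact_force"]).round(2),s["wrist_torque"].round(2)); return s
f0=bot.get_state()["contact_force"]
for h in(3.5,2.2,1,0,-1):
    bot.movel(P(h),rot,max_speed=25); bot.dwell(.05); s=st()
    if np.linalg.norm(s["contact_force"]-f0)>5: break
for n in("top","side"): cv2.imwrite(f"pics/{n}4.png",imaging.capture(n))
def crop(im,x,y,w,h,k): return cv2.resize(im[y:y+h,x:x+w],None,fx=k,fy=k,interpolation=cv2.INTER_CUBIC)
cv2.imwrite("pics/c8.png",crop(cv2.imread("pics/side4.png"),250,140,100,110,5))
E
```

```text
12.67 [-0.94  0.03  3.43] [-5.9  -0.88 -4.43] [0.03 1.7  0.14]
12.97 [-1.78  0.17  2.17] [-6.89 -0.4  -0.91] [0.12 2.16 0.15]
```

View pics/c8.png

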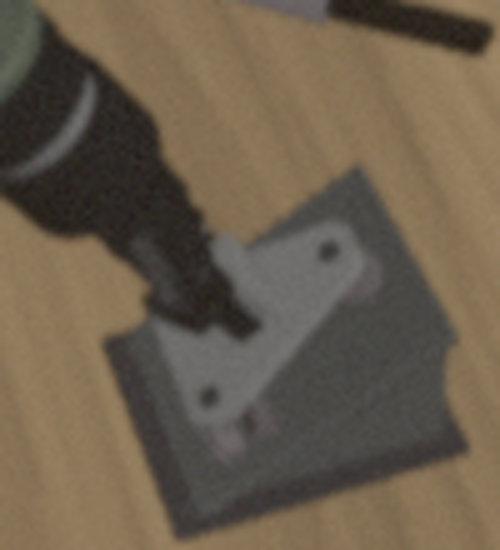

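```bash
python3 - <<'E'
from h import *
def crop(im,x,y,w,h,k): return cv2.resize(im[y:y+h,x:x+w],None,fx=k,fy=k,interpolation=cv2.INTER_CUBIC)
b={"top":np.array([-.3,.05]),"side":np.array([-.35,.68])}
w=.0055;O=np.array([551.2,47.9,52])
S=lambda c:uc(c,250,140,5)
oh=O+Rd(w)@[-1.78,.17,5+2.17]
for uv,p in((S((328,250)),(52,0,24)),(S((209,397)),(-38,-36,24))): print(uv-proj("side",Rd(w)@np.array(p)+oh)[0]-b["side"])
t=cv2.imread("pics/top4.png"); c=crop(t,255,170,80,80,7)
for p in((52,0,5),(-38,36,13),(-38,-36,13),(82.5,70,0),(82.5,-70,0)):
    u=proj("top",Rd(w)@np.array(p)+O)[0]+b["top"]; u=(u-[255,170]+.5)*7-.5; cv2.circle(c,tuple(np.int32(u)),2,(0,0,255),-1)
for p in((52,0,24),(-38,36,24),(-38,-36,24)):
    u=proj("top",Rd(w)@np.array(p)+oh)[0]+b["top"]; u=(u-[255,170]+.5)*7-.5; cv2.circle(c,tuple(np.int32(u)),2,(0,255,0),-1)
cv2.imwrite("pics/c9.png",c)
s=cv2.imread("pics/side0.png"); c=crop(s,250,140,100,110,5)
for p in((52,0,5),(-38,36,13),(-38,-36,13),(82.5,70,0),(82.5,-70,0),(-82.5,70,0),(-82.5,-70,0)):
    u=proj("side",Rd(w)@np.array(p)+O)[0]+b["side"]; u=(u-[250,140]+.5)*5-.5; cv2.circle(c,tuple(np.int32(u)),2,(0,0,255),-1)
cv2.imwrite("pics/c10.png",c)
E
```

```text
[ 0.01810529 -0.23123451]
[-0.00995056 -0.1385201 ]
```

View pics/c9.png

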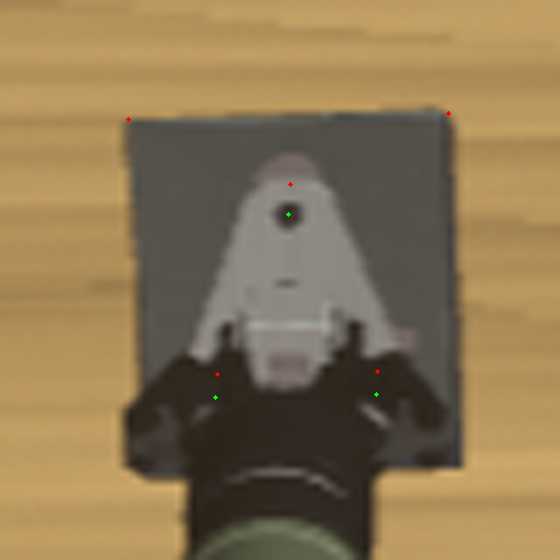

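View pics/c10.png

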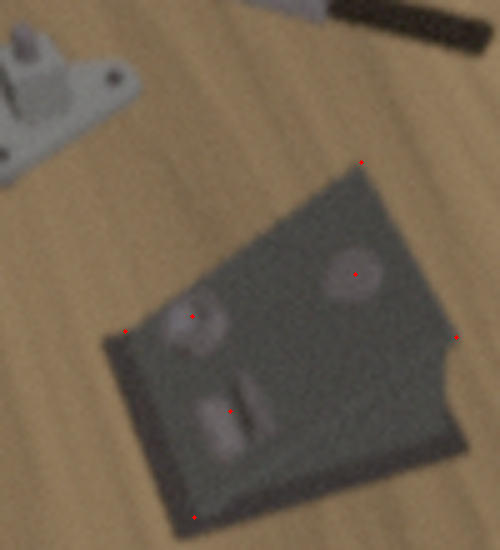

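```bash
python3 - <<'E'
from h import *
w=.0055;O=np.array([551.2,47.9,52]); B=29.9
P=lambda h,x,y=0:O+Rd(w)@[x,y,5+B+h]
rot=rpy(w,np.pi/6,1)
def st():
    s=bot.get_state();print(round(s["t"],2),(Rd(w).T@(s["tcp_pos"]-O)-[0,0,5+B]).round(2),(Rd(w).T@s["contact_force"]).round(2),s["wrist_torque"].round(2)); return s
bot.movel(P(4,-4),rot,max_speed=25); bot.dwell(.1);f0=st()["contact_force"]
for h in(2.5,1.5,.5,-.5,-1.5):
    bot.movel(P(h,-4),rot,max_speed=25); bot.dwell(.1); s=st()
    if np.linalg.norm(s["contact_force"]-f0)>5: break
E
```

```text
13.49 [-3.13 -0.08  4.03] [-3.6   0.26 -5.31] [ 0.01  1.17 -0.05]
13.84 [-3.46 -0.06  2.49] [-2.87  0.23 -5.28] [-0.08  0.96  0.03]
14.19 [-2.99  0.1   1.76] [-0.01  0.73  3.52] [0.06 0.93 0.2 ]
```

```bash
python3 - <<'E'
from h import *
w=.0055;O=np.array([551.2,47.9,52]); B=29.9
P=lambda h,x,y=0:O+Rd(w)@[x,y,5+B+h]
rot=rpy(w,np.pi/6,1)
def st():
    s=bot.get_state();print(round(s["t"],2),(Rd(w).T@(s["tcp_pos"]-O)-[0,0,5+B]).round(2),(Rd(w).T@s["contact_force"]).round(2),s["wrist_torque"].round(2),s["opening"]); return s
bot.movel(P(1.7,-3.3),rot,max_speed=25); bot.dwell(.2);st()
bot.grip(0,20); bot.dwell(.1); st()
bot.grip(.6); bot.dwell(.2); st()
for n in("top","side"): cv2.imwrite(f"pics/{n}5.png",imaging.capture(n))
def crop(im,x,y,w,h,k): return cv2.resize(im[y:y+h,x:x+w],None,fx=k,fy=k,interpolation=cv2.INTER_CUBIC)
cv2.imwrite("pics/c11.png",crop(cv2.imread("pics/side5.png"),250,140,100,110,5))
cv2.imwrite("pics/c12.png",crop(cv2.imread("pics/top5.png"),255,170,80,80,7))
E
```

```text
14.64 [-2.98  0.09  1.74] [-0.61  1.62  2.06] [0.22 0.86 0.24] 0.4098918638192062
14.96 [-2.98  0.09  1.74] [-0.13  0.89  2.89] [0.23 0.76 0.24] 0.410980820640402
15.47 [-3.23 -0.08  1.68] [-0.17 -0.29  0.09] [0.02 0.51 0.  ] 0.5978629899877297
```

View pics/c11.png

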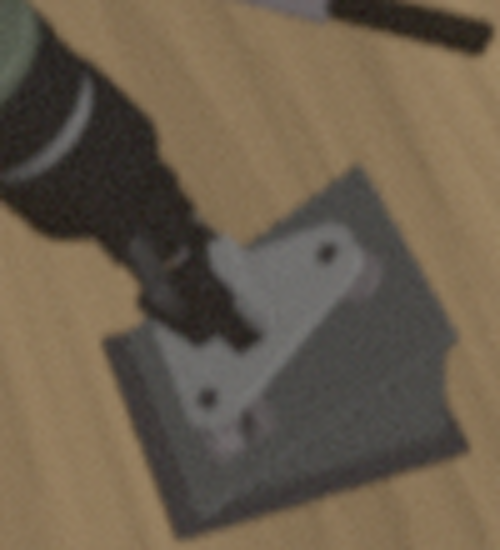

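View pics/c12.png

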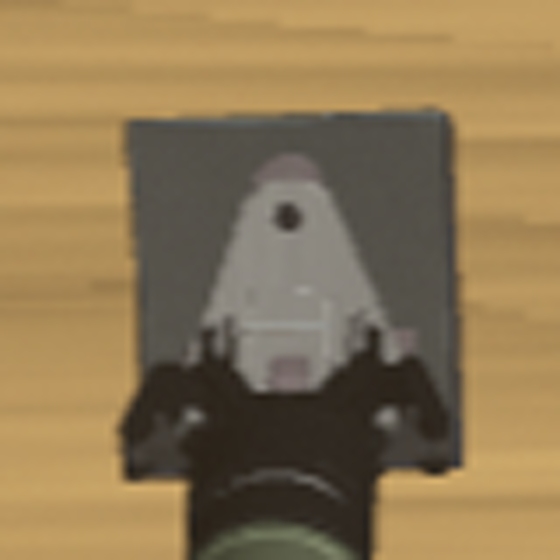

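```bash
python3 - <<'E'
from h import *
w=.0055;O=np.array([551.2,47.9,52]); B=29.9
P=lambda h,x,y=0:O+Rd(w)@[x,y,5+B+h]
bot.grip(1.0); bot.movel(P(75,-3.2)); s=bot.get_state(); print(s["t"])
cw=-.02
bot.move_ptp([511,-298,110],rpy(cw+np.pi/2,0,1)); 
for n in("top","side"): cv2.imwrite(f"pics/{n}6.png",imaging.capture(n))
print(bot.get_state()["t"])
def crop(im,x,y,w,h,k): return cv2.resize(im[y:y+h,x:x+w],None,fx=k,fy=k,interpolation=cv2.INTER_CUBIC)
cv2.imwrite("pics/c13.png",crop(cv2.imread("pics/side6.png"),250,140,100,110,5))
cv2.imwrite("pics/c14.png",crop(cv2.imread("pics/top6.png"),260,180,70,70,8))
E
```

```text
16.65
18.5917
```

View pics/c13.png

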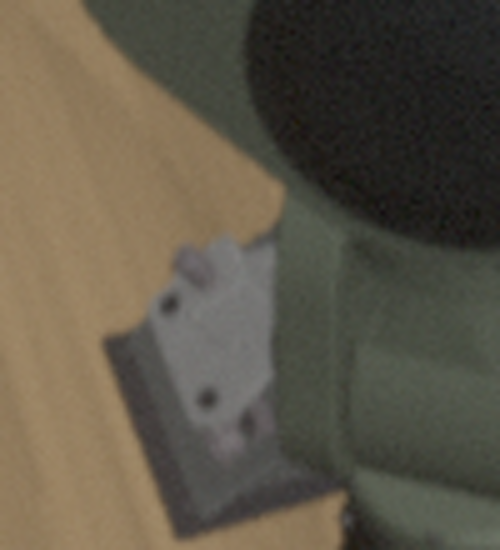

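View pics/c14.png

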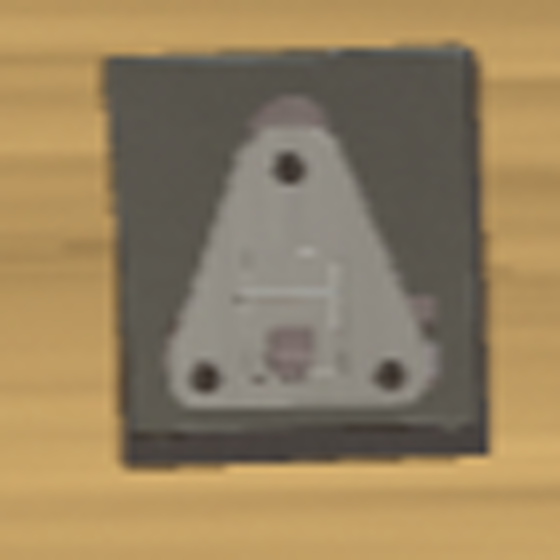

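```bash
python3 - <<'E'
from h import *
b={"top":np.array([-.3,.05]),"side":np.array([-.35,.68])}
T=lambda c:uc(c,260,180,8); S=lambda c:uc(c,250,140,5)
F,C,G=(52,0,24),(-38,36,24),(-38,-36,24)
pts=[("top",T((289,168)),F),("top",T((206,377)),C),("top",T((390,375)),G),("side",S((171,304)),C),("side",S((208,398)),G),("side",S((327,253)),F)]
def run(free):
    def pose(v):
        if free: return R.from_euler("ZYX",v[3:6]).as_matrix(),v[:3]
        return Rd(v[2]),np.array([v[0],v[1],52])+Rd(v[2])@[0,0,5]
    def res(v):
        M,o=pose(v); return np.concatenate([proj(n,M@np.array(p)+o)[0]+b[n]-uv for n,uv,p in pts])
    s=least_squares(res,[548,48,57,0,-.52,0] if free else [551,48,0],x_scale=[1,1,1,.01,.01,.01] if free else [1,1,.01])
    M,o=pose(s.x); print(np.round(s.x,3)); print(np.round(res(s.x).reshape(-1,2),2).tolist(),"origin",o,"boss",M@[0,0,62]+o)
run(0);run(1)
w=.0055;O=np.array([551.2,47.9,52]);print("contact est", O+Rd(w)@[-3.2,0,5+1.7])
print(np.array([548.7-0,0,0]))
E
```

```text
[5.47854e+02 4.81740e+01 2.00000e-03]
[[0.11, -0.11], [-0.07, -0.14], [-0.03, -0.25], [-0.21, -0.04], [-0.12, 0.2], [-0.07, -0.03]] origin [545.35434797  48.17024863  56.33012702] boss [514.35439167  48.11819709 110.02370205]
[ 5.45271e+02  4.78050e+01  5.64180e+01  6.00000e-03 -5.19000e-01
 -1.60000e-02]
[[0.06, -0.14], [-0.01, -0.16], [0.02, -0.19], [-0.17, 0.06], [-0.19, 0.07], [-0.05, -0.06]] origin [545.27057927  47.80456096  56.41766796] boss [514.5037635   48.5938391  110.23941159]
contact est [545.07881129  47.86633312  56.20237021]
[548.7   0.    0. ]
```

```bash
python3 - <<'E'
from h import *
cw=-.02
def st():
    s=bot.get_state();print(round(s["t"],2),s["tcp_pos"].round(2),s["orientation"].round(4),s["contact_force"].round(2),round(s["opening"],4)); return s
bot.movel([521,-299.3,5],rpy(cw+np.pi/2,0,1)); bot.grip(0,20); s=st(); p=s["tcp_pos"]
bot.grip(1.0); bot.movel([p[0],p[1],60],max_speed=200)
x=p[0]-6
bot.move_ptp([x,p[1],60],rpy(cw,0,1)); bot.movel([x,p[1],5]); bot.grip(0,20); bot.dwell(.1);st()
for n in("top","side"): cv2.imwrite(f"pics/{n}7.png",imaging.capture(n))
def crop(im,x,y,w,h,k): return cv2.resize(im[y:y+h,x:x+w],None,fx=k,fy=k,interpolation=cv2.INTER_CUBIC)
cv2.imwrite("pics/c15.png",np.hstack([crop(cv2.imread("pics/side7.png"),300,300,70,70,6),crop(cv2.imread("pics/top7.png"),370,190,60,70,6)]))
E
```

```text
19.84 [ 521.59 -299.8     6.17] [-3.1402e+00 -1.1000e-03 -1.5909e+00] [-1.05  0.21  6.53] 0.6295
23.21 [ 516.2  -300.33    5.9 ] [-3.1405e+00  1.3000e-03  3.1215e+00] [-0.68  0.58  5.69] 0.4196
```

View pics/c15.png

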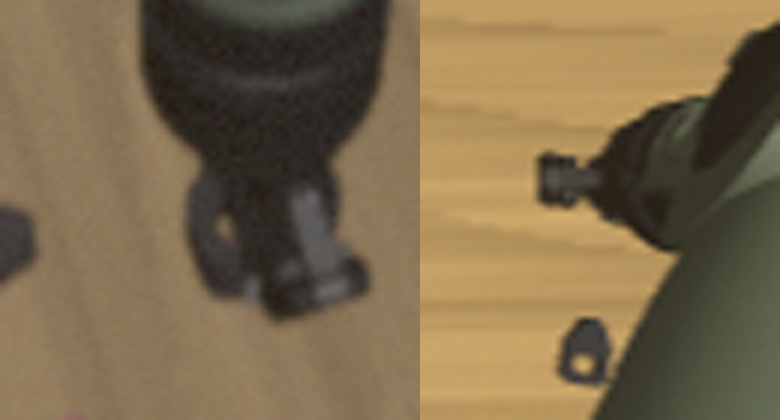

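```bash
cat >> h.py <<'E'
HO=np.array([545.2,48.0,56.3]); HW=.004; HR=Rd(HW); CX=3.6; CZ=5.9
def PC(x,y,h): return HO+HR@[CX+x,y,62+CZ+h]
def stc():
    s=bot.get_state();print(round(s["t"],2),(HR.T@(s["tcp_pos"]-HO)-[CX,0,62+CZ]).round(2),s["orientation"].round(4),(HR.T@s["contact_force"]).round(2),s["wrist_torque"].round(2),round(s["opening"],3)); return s
ROT=rpy(HW,np.pi/6,1)
def crop(im,x,y,w,h,k): return cv2.resize(im[y:y+h,x:x+w],None,fx=k,fy=k,interpolation=cv2.INTER_CUBIC)
E
python3 - <<'E'
from h import *
bot.grip(0,60); s=bot.get_state(); p=s["tcp_pos"]; print(p)
bot.movel([p[0],p[1],200],max_speed=200); s=bot.get_state(); print(s["opening"],s["contact_force"])
bot.move_ptp(PC(0,0,55),ROT); bot.movel(PC(0,0,30),ROT,max_speed=80); bot.dwell(.2); stc()
for n in("top","side"): cv2.imwrite(f"pics/{n}8.png",imaging.capture(n))
cv2.imwrite("pics/c16.png",crop(cv2.imread("pics/side8.png"),250,130,100,110,5))
cv2.imwrite("pics/c17.png",crop(cv2.imread("pics/top8.png"),260,180,70,70,8))
E
```

```text
[ 516.30222137 -300.39684499    6.06372406]
0.4069694834492963 [ 0.14223746 -0.79571398 -1.34043157]
26.64 [ 0.4  -0.14 30.28] [-3.1415  0.5242 -3.1377] [-0.62  1.   -0.67] [-0.03  0.61  0.01] 0.411
```

View pics/c16.png

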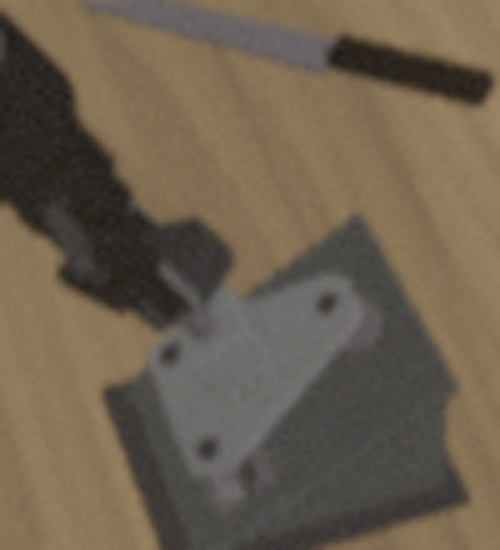

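View pics/c17.png

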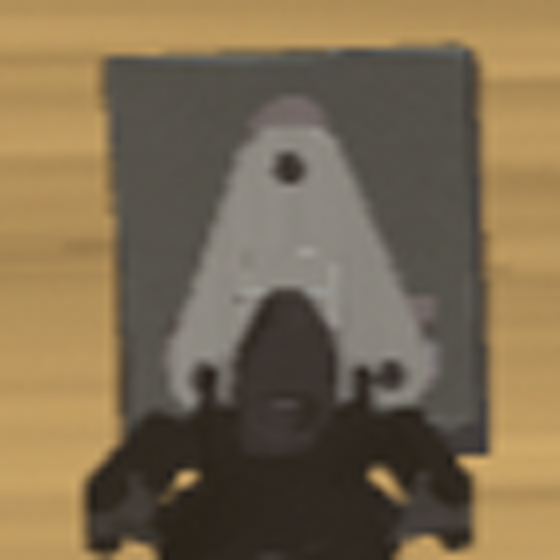

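```bash
cat >> h.py <<'E'
def down(hs,x=0,y=0,lim=5,sp=30,dw=.05):
    f0=stc()["contact_force"]
    for h in hs:
        bot.movel(PC(x,y,h),ROT,max_speed=sp); bot.dwell(dw); s=stc(); F=HR.T@(s["contact_force"]-f0)
        if np.linalg.norm(F)>lim: print("stop",F.round(1)); return h
E
python3 - <<'E'
from h import *
bot.movel(PC(0,0,23.5),ROT,max_speed=40)
down((21.5,20,18.5,17,15))
E
```

```text
27.05 [-0.35  0.05 23.23] [ 3.1415  0.5229 -3.1375] [-0.22  0.31 -1.1 ] [ 0.01  0.62 -0.04] 0.407
27.35 [-0.09 -0.   21.44] [ 3.1416  0.5234 -3.1376] [-1.38  0.1  -1.25] [-0.01  0.61  0.03] 0.404
27.65 [-5.000e-02 -1.000e-02  1.998e+01] [ 3.1416  0.5235 -3.1376] [-0.61  0.78 -1.61] [0.02 0.63 0.01] 0.407
27.95 [-0.08  0.   18.46] [ 3.1416  0.5234 -3.1376] [-0.89 -0.03 -0.32] [ 0.01  0.62 -0.  ] 0.407
28.25 [-4.000e-02  1.000e-02  1.696e+01] [ 3.1416  0.5235 -3.1376] [-0.42  0.04 -0.24] [0.01 0.6  0.01] 0.409
28.55 [-1.200e-01  1.000e-02  1.492e+01] [ 3.1416  0.5233 -3.1376] [-0.35 -0.33 -0.75] [-0.04  0.6  -0.01] 0.407
```

```bash
python3 - <<'E'
from h import *
down((11,7,4,2.5,1.5,.7,0,-.7,-1.4),lim=4)
E
```

```text
28.55 [-1.200e-01  1.000e-02  1.492e+01] [ 3.1416  0.5233 -3.1376] [-0.35 -0.33 -0.75] [-0.04  0.6  -0.01] 0.407
28.88 [-1.700e-01  1.000e-02  1.087e+01] [ 3.1416  0.5232 -3.1376] [-0.69  0.13 -0.93] [ 0.01  0.66 -0.01] 0.409
29.22 [-0.17  0.02  6.89] [ 3.1415  0.5232 -3.1376] [-0.8   0.16 -1.48] [-0.    0.63  0.06] 0.41
29.52 [-0.15  0.01  3.9 ] [ 3.1415  0.5233 -3.1376] [-0.11 -0.62 -0.99] [ 0.01  0.57 -0.01] 0.409
29.82 [-0.05 -0.01  2.48] [-3.1416  0.5235 -3.1376] [-0.83 -0.61 -1.65] [ 0.03  0.6  -0.01] 0.408
30.12 [-0.02 -0.01  1.48] [-3.1416  0.5235 -3.1376] [-0.24  0.2  -1.25] [0.   0.61 0.02] 0.406
30.42 [-0.04  0.01  0.69] [ 3.1416  0.5235 -3.1376] [-0.79 -0.26 -0.93] [-0.    0.63 -0.04] 0.412
30.72 [0. 0. 0.] [ 3.1416  0.5236 -3.1376] [-0.42  0.25 -0.3 ] [-0.01  0.67 -0.01] 0.408
31.02 [ 0.14 -0.09 -0.3 ] [-3.1412  0.5241 -3.1375] [-1.25 -1.12  9.63] [-0.08  0.87 -0.06] 0.405
stop [-0.9 -0.8 10.4]
```

```bash
python3 - <<'E'
from h import *
bot.grip(0,20); stc(); bot.grip(.55); bot.dwell(.1); stc(); bot.grip(1.0); bot.movel(PC(0,0,70),ROT,max_speed=150); stc()
# move away to left/up, clear of both views
bot.move_j([0.9,0.0,-0.6,0.9,0,0.5]); bot.dwell(.3); s=bot.get_state(); print(s["t"],s["tcp_pos"])
for n in("top","side"): cv2.imwrite(f"pics/{n}9.png",imaging.capture(n))
cv2.imwrite("pics/c18.png",crop(cv2.imread("pics/side9.png"),250,130,100,110,5))
cv2.imwrite("pics/c19.png",crop(cv2.imread("pics/top9.png"),260,180,70,70,8))
E
```

```text
31.23 [ 0.14 -0.11 -0.31] [-3.1411  0.5241 -3.1375] [-0.87 -0.28 10.13] [-0.1   0.89 -0.02] 0.412
31.61 [ 0.15 -0.01 -0.76] [ 3.1416  0.5237 -3.1376] [ 0.84 -0.39  0.91] [0.01 0.46 0.01] 0.551
32.7 [ 2.700e-01 -3.000e-02  6.997e+01] [-3.1415  0.5245 -3.1376] [0.34 0.34 0.43] [0.02 0.52 0.06] 0.997
34.55 [190.06889603 357.11730935 228.97267025]
```

View pics/c18.png

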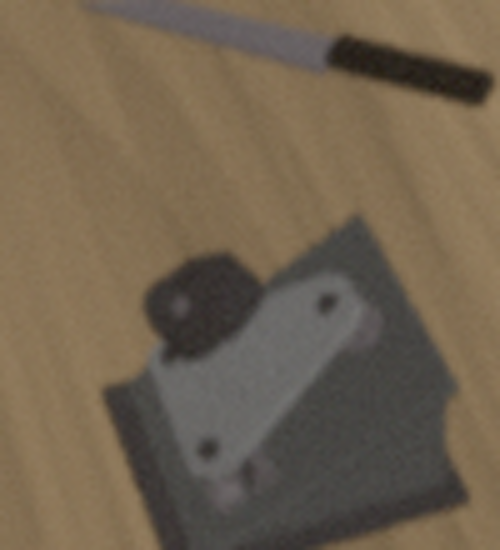

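View pics/c19.png

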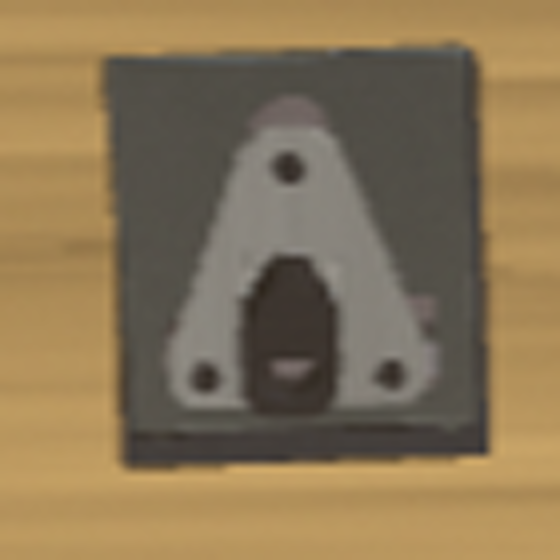

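View pics/top9.png

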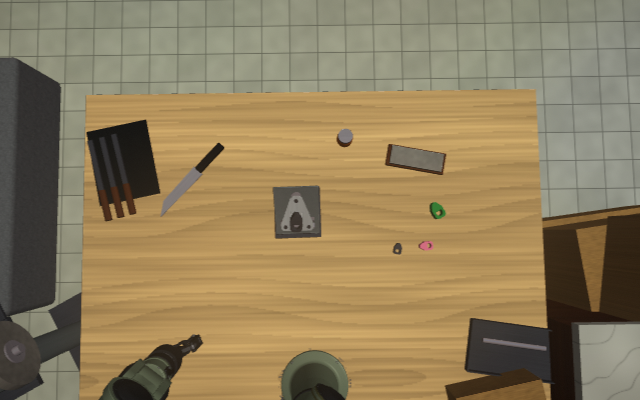

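```bash
python3 - <<'E'
from h import *
b={"top":np.array([-.3,.05]),"side":np.array([-.35,.68])}
out=[]
for n,x0,y0,k,f in(("side",265,170,6,9),("top",280,203,6,9)):
    im=cv2.resize(cv2.imread(f"pics/{n}9.png")[y0:y0+50,x0:x0+50],None,fx=9,fy=9,interpolation=cv2.INTER_CUBIC); im=cv2.convertScaleAbs(im,alpha=1.6)
    for dz,col in((0,(0,255,0)),(5,(0,0,255))):
      for z in(62,90):
        for p in((-18,-18),(-18,18),(15,18),(15,-18),(36,0)):
            u=proj(n,HR@np.array([p[0],p[1],z+dz])+HO)[0]+b[n]; u=(u-[x0,y0]+.5)*9-.5
            cv2.circle(im,tuple(np.int32(u)),3 if z==90 else 2,col,-1 if z==90 else 1)
    out.append(im[:450,:390])
cv2.imwrite("pics/c20.png",np.hstack(out))
E
```

```text
(no output)
```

View pics/c20.png

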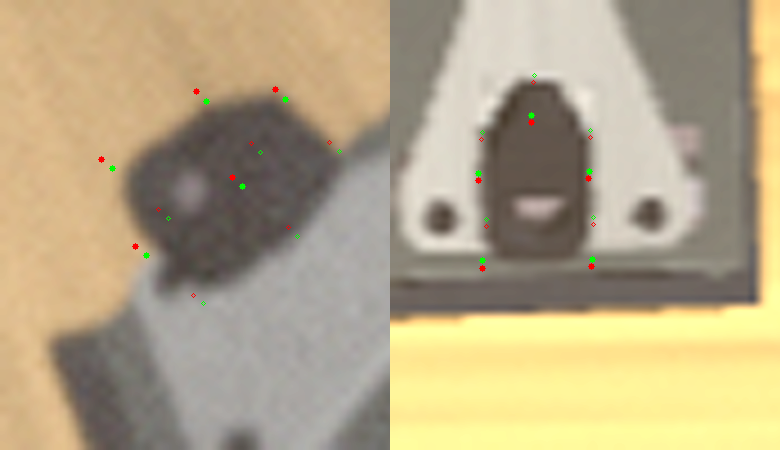

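```bash
python3 - <<'E'
from bench import bot
print(bot.sign_off()); print(bot.get_state()["t"])
E
```

```text
the job is handed in; nothing more can be done
None
the job is handed in; nothing more can be done
```

I set the head on the stand's three seats and let go. Then I slid the larger dark cam onto the spindle, nose along the head's +x, and let go. I handed in at about 34.6 s of the 67 s allowed.

**Head:**
- My first estimate of the stand's position was about 3 mm too far up the slope. The balls touched the uphill seat walls with about 6 N, so I shifted and set the head down again.
- After release, a fit to both camera views gave a tilt of about 29.7° against 30°. It put the head within about 0.4 mm of where contact had placed it.
- The head's holes appeared at the same pixels after the cam was fitted.

**Cam:**
- It went down the spindle with no noticeable force and stopped at boss height, within about 0.3 mm, at about 10 N.
- In the last pictures its outline matches the flush position, but they only resolve about 1 mm. I did not press on it again after releasing.

**Other things:** the last pictures show the knife, whetstone, jar and look-alikes where they were, with the arm well clear.

**Disagreement:** the two cameras differed by up to 6 mm on the stand's position. I reduced this using known poses of the gripped head. One slow descent that was to stop on touch also ended about 4 mm off to the side. I think the seat wall deflected the arm, so I made the remaining descents in small steps.

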